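Pour the cedar balls into the tin under the low shelf

ROBOT

A 6-joint arm with a two-finger parallel gripper is mounted at the origin on a cart in front of the work surface, level with it; the furniture and walls round the work are solid. World frame = base frame: x ahead of the robot, y to its left, z up, the work surface at z = 0. Lengths are in m, angles in rad, forces in N, time in s.
With the tool pointing down it reaches from about 0.375 to 0.975 m from the base axis. Payload 3.8 kg.
Tool frame: the origin (TCP) lies between the finger pads; the fingertips stand 17 mm ahead of it and the grasp point (between the pads) lies 2 mm behind it; z points along the fingers, y is the line along which they close (so a half turn about z gives the same grasp; the last joint's range is limited). The gripper opens to 85 mm and grips with 20 to 120 N. Pads are 22 mm wide; open, the fingers measure 114 mm over their backs; the gripper's body (76 mm by 85 mm) begins 54 mm behind the grasp point. The pads swing forward as they close: fully open they stand 13 mm farther back than shut.
Start: joints at [-0.698, 0.264, 1.604, -0, 1.274, -0.037], TCP at [0.533, -0.414, 0.248] pointing down, gripper open.
Joint ranges: [-2.63, 2.63], [-0.94, 2.18], [0.31, 2.57], [-1.31, 4.45], [0, 2.66], [-2.55, 2.55]. Speed limits (rad/s): [2.57, 2.57, 3.14, 3.14, 3.14, 3.14].

INTERFACE

Orientations are given as a rotation vector (axis times angle).
In Python, from workcell import bot gives the robot as it stands.
- The arm moves only by the tool play_rows, never from a script. Its argument "steps" is one flat list of numbers, 4 for each row, row after row: the shift along the tool's x, y, z in m, then the turn about the tool's z in rad. A call has 1 to 10 rows; each row is the pose to reach, as a shift and turn from the pose commanded when the call began, along the tool's axes at that moment; what a row does not reach only later rows make up. A row lasts 1/8 s, in which the tool goes at most 62.5 mm and 10.7 degrees, less where a joint would pass 70% of its speed; a pose out of reach is approached as far as the arm can. A call with a gripper value outside its range is refused whole. "jaw" is the closure in counts, from 0 (fully open) to 255 (shut), set as the call begins (left out, the last holds). The fingers move at their own pace and stop on an object; "grip_force" is the grip in N (left out, the last holds). Time passes only in rows, so rows that repeat a pose let the fingers close. It gives the time, the measured TCP pose, the force, the opening and the grip force at its end, in the units of the state.
- bot.read_state(): the state, without advancing time (a new reading comes with each control period).
- bot.read_camera(name): name is "scene" or "top" or "wrist"; returns a dict with "pixels" (480x640x3 uint8, blue, green, red), "mtx" (3x3 intrinsics, pixels), "R" (3x3) and "t" (3): a world point X has camera coordinates R X + t. Camera axes: x right, y down, z forward; pixel columns grow to the right and rows downward; lengths in m; the calibration is good to about 2 mm. A picture is of the moment at which its call begins. There is no depth.
- bot.finish_job(): hands the job in; it is judged then, once.
The state is a dict: "time": time; "q": joint angles; "joint_vel": joint speeds; "joint_torque": joint torques, N m; "tool_pos": TCP position; "tcp_rot": TCP orientation; "wrist_force": force on the tool from outside, world axes, zero at the start; "torque": the same for the moment, N m; "width": opening from 0.0 (shut) to 1.0 (fully open); "grip_force": force on a finger pad.
Only numpy, scipy, OpenCV 4.12 (cv2) and the standard library are available. Lean on these libraries where they do the work, as an engineer would, in place of code of your own. Each camera call takes 0.05 s, during which the arm holds its last target. There are 200 camera calls.

TASK

Take the loaded scoop by its handle, keep it level so that nothing spills, reach in under the low shelf and tip the three cedar balls from the scoop into the open tin that stands there, without knocking the shelf or the things on it, pushing the tin about, or touching the balls with the gripper. Then lay the empty scoop back along the cork mat, the right way up.

Things in the scene. Friction and masses are not known exactly. Their poses are not given: they have to be found in the camera images.
- shelf: low plywood shelf, fixed: board 160 mm deep (x), 260 wide (y), 16 thick on two side panels; 150 mm clear below it, 228 mm between the panels, open in front. A spray can, a squeeze bottle and a dry plant (to 170 mm tall) are fixed on top 40 mm behind the front edge, so nothing can lean in over it. Origin on the worktop 110 mm in front of the front edge; x leads in under the shelf, z up
- shelf_edge (a point): middle of the lower front edge of the shelf board, 150 mm above the worktop; axes as the shelf
- tin_mouth (a point): centre of the mouth of the open grey tin, loose (160 g) on the worktop under the shelf: outside 67 mm (x) by 113 (y), rim 34 mm above the worktop, walls 2 mm, inner floor 32 mm below the rim. Its lid, hinged on the far (+x) rim, stands open, 100 mm high in all. x leads away from the front wall, z up. The reels seen in it do not obstruct. Front wall 35 to 50 mm behind the shelf's edge
- mat_top (a point): centre of the top of the thin cork mat, 240 mm (x) by 110 mm (y), 4 mm thick, fixed on the worktop; x along its length
- ball1: centre of a cedar ball, 22 mm in diameter, 12 g, one of three alike lying loose in the scoop's pan; its axes roll with it
- ball2: centre of the second cedar ball
- ball3: centre of the third cedar ball
- scoop_grip (a point): grip point on the scoop's straight, flat-sided black handle, half-way up it: 14 mm wide (y), 16 high (z), running level along x from 45 mm behind this point to the pan 85 mm ahead. Axes are the scoop's: x from handle to lip, y left, z up when level. On the mat it is 32 mm above the mat; a foot 33 mm behind it keeps the scoop level. Scoop 205 mm long, about 90 g
- scoop_cup (a point): middle of the scoop's aluminium pan, on its 3 mm floor, 109 mm ahead of the grip point, 29 mm below it. Pan 75 mm long, 56 wide, walls 30 high at the sides, 38 at the rear; in front the floor runs up a ramp (28 mm long, rising 11: 21 degrees) to the open lip. The balls stay in while it is level and roll out over the lip when that points well over 21 degrees down (35 to 40 empties it)
- scoop_lip (a point): middle of the upper edge of the pouring lip, the scoop's front end: 160 mm ahead of the grip point and 18 mm below it
Not all that is in view belongs to the job. Leave any green look-alike of the part that bears tin_mouth alone.

How it is judged:
By the outcome, as a careful person would: the job done as asked, in the order asked, and still so for the second after the job is handed in, with the robot touching nothing.
It also fails if it takes over 72 s, if anything falls off the work surface, if the arm or the gripper's body presses on something with over 40 N, if the wrist force passes 120 N, or if a joint passes its speed limit or range.

## Working session

There is one attempt and no reset: what is moved stays moved. The work goes in short steps, Python scripts to look and compute and a tool call to move; the robot and the scene stay as the last step left them, time stands still between calls to the robot, and variables do not carry over. Pictures are saved under pics/ and viewed, at most 10 in all, crops included, and the job is handed in when it is done.

Besides the shell and the picture viewer there is one more tool, called after "Request:" as name(argument=value, ...), one argument or row to a line, values as JSON. play_rows: Moves the arm, as the interface text tells. Its arguments: {"type":"object","properties":{"steps":{"type":"array"},"jaw":{"type":"number"},"grip_force":{"type":"number"}},"required":["steps"]}

```bash
ls; mkdir -p pics
python3 - <<'E'
from workcell import bot
import cv2,numpy as np
s=bot.read_state();print(s)
a=[]
for n in("scene","top"):
    c=bot.read_camera(n);cv2.imwrite(f"pics/{n}0.png",c["pixels"]);np.savez(f"{n}0.npz",**c);print(n,c["mtx"].tolist(),c["R"].round(3).tolist(),c["t"])
E
```

```text
pics
{'time': 0.0, 'q': array([-6.97895557e-01,  2.64779240e-01,  1.60543885e+00, -1.35024181e-05,
        1.27372512e+00, -3.68768150e-02]), 'joint_vel': array([-0.00151904, -0.00038263, -0.00190663, -0.00151961, -0.00068435,
       -0.00072646]), 'joint_torque': array([-4.62086518e-04, -5.15105939e+01, -3.67310536e+01, -7.03911383e-05,
        1.28651474e-02,  1.23540150e-05]), 'tool_pos': array([ 0.53226604, -0.41391746,  0.24690942]), 'tcp_rot': array([-2.82019568e+00, -1.37936165e+00,  1.51634010e-03]), 'wrist_force': array([-0.08748058,  0.18980208, -0.97752531]), 'torque': array([ 0.0253914 , -0.01063255,  0.00913311]), 'grip_force': 0.0, 'width': 1.004049993081847}
scene [[588.9247238748782, 0.0, 323.93527862766365], [0.0, 588.9247238748782, 237.6397690044747], [0.0, 0.0, 1.0]] [[-0.209, -0.978, -0.007], [-0.713, 0.157, -0.683], [0.669, -0.138, -0.73]] [0.21832304 0.46418418 1.22047336]
top [[434.167368332284, 0.0, 320.1020253175377], [0.0, 434.167368332284, 238.8841664987669], [0.0, 0.0, 1.0]] [[0.01, -1.0, -0.02], [-0.991, -0.007, -0.131], [0.131, 0.021, -0.991]] [0.10648217 0.54845105 1.12046001]
```

View pics/scene0.png

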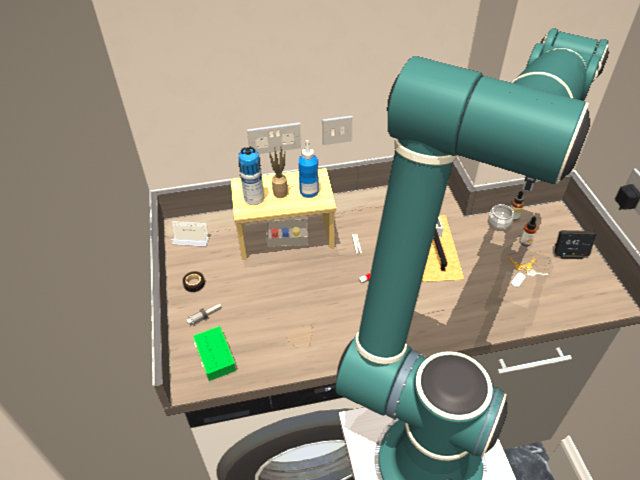

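View pics/top0.png

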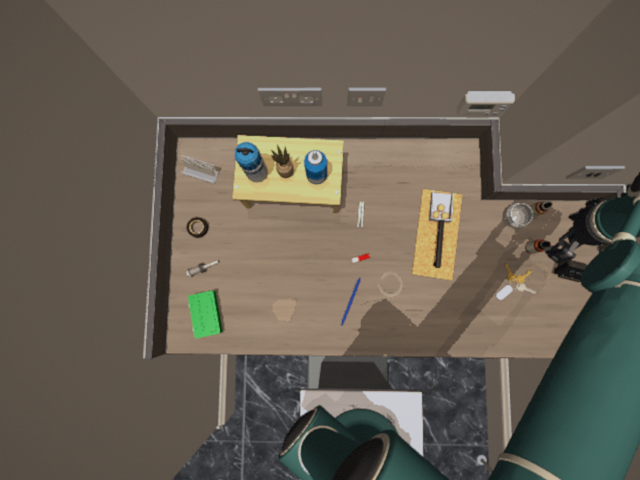

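Top view: the mat is at about (438,235), the scoop handle runs (438,267) to (441,222) with the pan at (441,207), and the shelf front edge is at row 203, columns 233–342. In the scene view the tin is visible under the shelf at (288,233), and the green look-alike is at bottom left.

```bash
cat > h.py <<'E'
import numpy as np,cv2
def ray(c,uv,z):
    uv=np.atleast_2d(uv).astype(float);d=np.c_[(uv-c["mtx"][:2,2])/c["mtx"][0,0],np.ones(len(uv))]@c["R"]
    o=-c["R"].T@c["t"];return o+d*((z-o[2])/d[:,2])[:,None]
def proj(c,X):
    p=np.atleast_2d(X)@c["R"].T+c["t"];return p[:,:2]/p[:,2:]*c["mtx"][0,0]+c["mtx"][:2,2]
def big(m,roi):
    k=np.zeros_like(m);x0,y0,x1,y1=roi;k[y0:y1,x0:x1]=m[y0:y1,x0:x1]
    cs,_=cv2.findContours(k,cv2.RETR_EXTERNAL,cv2.CHAIN_APPROX_NONE);return max(cs,key=cv2.contourArea)
E
python3 - <<'E'
from h import *
c=dict(np.load("top0.npz"));im=c["pixels"];hsv=cv2.cvtColor(im,cv2.COLOR_BGR2HSV)
y=cv2.inRange(hsv,(18,110,90),(35,255,255))
for n,roi,z in(("mat",(400,180,475,290),.004),("shelf",(220,125,355,215),.166)):
    r=cv2.minAreaRect(big(y,roi));b=cv2.boxPoints(r);print(n,r,ray(c,b,z).round(4).tolist(),ray(c,r[0],z).round(4))
d=cv2.inRange(hsv,(0,0,0),(180,255,50));k=big(d,(425,195,455,280))
P=ray(c,k[:,0],.044)[:,:2];m=P.mean(0);r=cv2.minAreaRect(P.astype(np.float32));print("handle",r,cv2.boxPoints(r).round(4).tolist())
s=dict(np.load("scene0.npz"))["pixels"]
cv2.imwrite("pics/a.png",np.hstack([cv2.resize(s[180:270,225:345],None,fx=3.3,fy=3.3,interpolation=2),cv2.resize(im[180:285,400:475],(297,297*105//75),interpolation=2)[:297]]))
E
```

```text
mat ((436.98468017578125, 234.12307739257812), (40.68339538574219, 86.57623291015625), 7.125016689300537) [[0.4565, -0.1359, 0.004], [0.6944, -0.1697, 0.004], [0.6807, -0.2805, 0.004], [0.4439, -0.244, 0.004]] [[ 0.5673 -0.2074  0.004 ]]
shelf ((269.3938293457031, 162.44924926757812), (20.856727600097656, 10.317422866821289), 70.55996704101562) [[0.7372, 0.2544, 0.166], [0.7459, 0.2309, 0.166], [0.6966, 0.2128, 0.166], [0.688, 0.2362, 0.166]] [[0.7169 0.2335 0.166 ]]
handle ((0.5501371026039124, -0.19985331594944), (0.0036839684471488, 0.09404747188091278), 83.1253890991211) [[0.5031999945640564, -0.19609999656677246], [0.5965999960899353, -0.20730000734329224], [0.597000002861023, -0.2037000060081482], [0.5037000179290771, -0.1923999935388565]]
```

View pics/a.png

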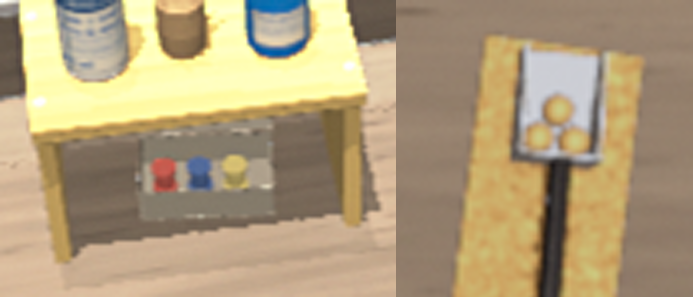

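Run:
```python
from h import *
from scipy.spatial.transform import Rotation as Ro
from workcell import bot
c=dict(np.load("top0.npz"));im=c["pixels"];hsv=cv2.cvtColor(im,cv2.COLOR_BGR2HSV)
d=cv2.inRange(hsv,(0,0,0),(180,255,85));k=big(d,(425,190,455,280))
P=ray(c,k[:,0],.044)[:,:2];r=cv2.minAreaRect(P.astype(np.float32));print("handle",r,cv2.boxPoints(r).round(4).tolist())
y=cv2.inRange(hsv,(18,60,120),(40,255,255));k=big(y,(220,125,355,215));r=cv2.minAreaRect(k);print(r,ray(c,cv2.boxPoints(r),.166).round(4).tolist())
s=dict(np.load("scene0.npz"))
f=lambda u,v:(u/3.3+225,v/3.3+180)
print("tin base",ray(s,[f(142,217),f(272,213)],0).round(4).tolist(),"rim",ray(s,[f(140,193),f(273,189)],.034).round(4).tolist(),"back rim", ray(s,[f(146,158),f(270,158)],.034).round(4).tolist(),"panel feet",ray(s,[f(63,263),f(352,226)],0).round(4).tolist(), "edge low",ray(s,[f(35,141),f(365,103)],.15).round(4).tolist())
print(Ro.from_rotvec(bot.read_state()["tcp_rot"]).as_matrix().round(3))
```

```text
handle ((0.537459135055542, -0.20171025395393372), (0.015743616968393326, 0.12612667679786682), 83.12745666503906) [[0.4738999903202057, -0.20200000703334808], [0.5990999937057495, -0.21709999442100525], [0.6010000109672546, -0.2013999968767166], [0.4758000075817108, -0.18629999458789825]]
((287.6252746582031, 169.1824493408203), (108.73314666748047, 65.60691833496094), 3.094058036804199) [[0.6257, 0.3225, 0.166], [0.79, 0.3198, 0.166], [0.7757, 0.0534, 0.166], [0.6128, 0.0614, 0.166]]
tin base [[0.6715, 0.2389, 0.0], [0.6525, 0.1311, 0.0]] rim [[0.6673, 0.2386, 0.034], [0.6481, 0.1302, 0.034]] back rim [[0.7062, 0.2278, 0.034], [0.6838, 0.1258, 0.034]] panel feet [[0.6347, 0.31, 0.0], [0.6237, 0.0684, 0.0]] edge low [[0.6294, 0.3163, 0.15], [0.6156, 0.0603, 0.15]]
[[ 0.614  0.789 -0.002]
 [ 0.789 -0.614  0.001]
 [ 0.    -0.002 -1.   ]]
```

Request:
play_rows(
  steps=[0.03, -0.026, 0.008, 0.17, 0.06, -0.052, 0.015, 0.34, 0.09, -0.08, 0.025, 0.51, 0.12, -0.106, 0.035, 0.68, 0.15, -0.132, 0.045, 0.86, 0.161, -0.142, 0.047, 1.03, 0.161, -0.142, 0.047, 1.03],
  jaw=0,
)

```text
time: 0.98
tool_pos: [0.519, -0.1989, 0.2006]
tcp_rot: [-3.136, 0.183, 0.002]
wrist_force: [0.9, -0.1, 0.2]
width: 1.002
grip_force: 0.0
```

Run:
```python
from h import *
from scipy.spatial.transform import Rotation as Ro
from workcell import bot
s=bot.read_state();print(s["tool_pos"],s["q"],Ro.from_rotvec(s["tcp_rot"]).as_matrix().round(4).tolist())
c=bot.read_camera("wrist");np.savez("w1.npz",**c);print(c["mtx"],(-c["R"].T@c["t"]))
im=c["pixels"];d=cv2.inRange(cv2.cvtColor(im,cv2.COLOR_BGR2HSV),(0,0,0),(180,255,60))
cv2.imwrite("pics/w1.png",im)
t=bot.read_camera("top");np.savez("t1.npz",**t);sc=bot.read_camera("scene");np.savez("s1.npz",**sc)
```

```text
[ 0.51900966 -0.19890783  0.20055542] [-4.10772047e-01  7.59202277e-02  1.91278148e+00 -3.87647234e-05
  1.15433342e+00  1.27648617e+00] [[0.9932, -0.1162, -0.0013], [-0.1162, -0.9932, 0.0005], [-0.0014, -0.0004, -1.0]]
[[399.59019275   0.         314.04234389]
 [  0.         399.59019275 243.9567096 ]
 [  0.           0.           1.        ]] [ 0.58684606 -0.20638003  0.32637117]
```

View pics/w1.png

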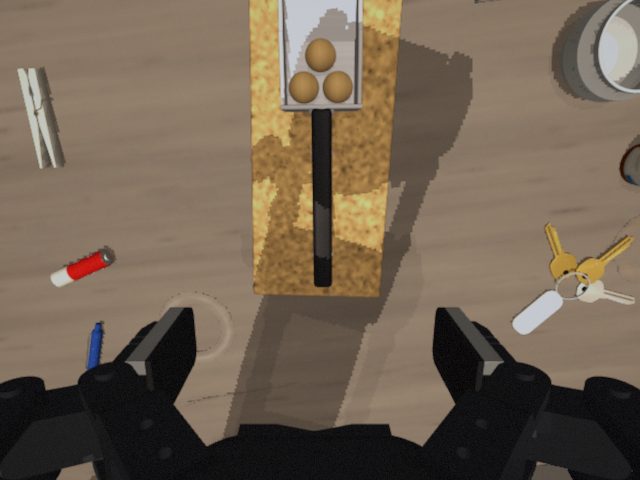

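The handle runs from (320,108) to (323,286), the rear edge of the mat lies at row 295, and the balls are at (320,55), (304,87) and (337,87).

Run:
```python
from h import *
c=dict(np.load("w1.npz"))
a,b=ray(c,[(320.5,109),(323,286)],.044);print(a,b,np.linalg.norm(a-b),np.degrees(np.arctan2(*(a-b)[1::-1])))
print("mid",ray(c,[(321.5,200)],.044),"panrear top corners",ray(c,[(281,109),(362,110)],.045).round(4).tolist())
print("mat",ray(c,[(254,293),(379,296),(251,0),(402,0)],.004).round(4).tolist())
u=(a-b)/np.linalg.norm(a-b);print("grip",b+.045*u,a-.085*u)
```

```text
[ 0.60065222 -0.21220933  0.044     ] [ 0.47418159 -0.19987083  0.044     ] 0.12707107889057936 -5.572153914773681
mid [[ 0.53948061 -0.20603732  0.044     ]] panrear top corners [[0.6037, -0.186, 0.045], [0.5967, -0.2397, 0.045]]
mat [[0.4587, -0.1387, 0.004], [0.4433, -0.2463, 0.004], [0.6819, -0.1719, 0.004], [0.6693, -0.2792, 0.004]]
grip [ 0.51896895 -0.2042403   0.044     ] [ 0.51605387 -0.2039559   0.044     ]
```

Request:
play_rows(
  steps=[0, 0.004, 0.04, 0, -0.001, 0.004, 0.08, 0, -0.001, 0.004, 0.12, 0, -0.001, 0.004, 0.15, 0, -0.001, 0.004, 0.166, 0, -0.001, 0.004, 0.166, 0],
  jaw=120,
)

```text
time: 1.88
tool_pos: [0.5174, -0.2043, 0.0344]
tcp_rot: [-3.135, 0.189, 0.003]
wrist_force: [-0.9, -0.1, 0.7]
width: 0.527
grip_force: 0.0
```

Request:
play_rows(
  steps=[0, 0, 0, 0, 0, 0, 0, 0, 0, 0, 0, 0, 0, 0, 0, 0, 0, 0, 0, 0, 0, 0, 0, 0, 0, 0, 0, 0, 0, 0, 0, 0],
  jaw=255,
  grip_force=60,
)

```text
time: 2.88
tool_pos: [0.5196, -0.2047, 0.0371]
tcp_rot: [3.135, -0.188, 0.005]
wrist_force: [0.2, -1.2, 6.5]
width: 0.149
grip_force: 59.7
```

Request:
play_rows(
  steps=[0, 0, -0.003, 0, 0, 0, -0.006, 0, 0, 0, -0.009, 0, 0, 0, -0.012, 0, 0, 0, -0.012, 0],
)

```text
time: 3.5
tool_pos: [0.5182, -0.204, 0.0475]
tcp_rot: [3.136, -0.189, 0.001]
wrist_force: [-0.7, -0.1, -1.6]
width: 0.152
grip_force: 58.7
```

Run:
```python
from h import *
from workcell import bot
s=bot.read_state();print(s)
for n in("wrist","scene","top"):
    c=bot.read_camera(n);np.savez(n+"2.npz",**c)
    if n=="wrist":cv2.imwrite("pics/w2.png",c["pixels"])
```

```text
{'time': 3.5, 'q': array([-4.19787455e-01,  2.51216953e-01,  2.02813431e+00,  3.47669559e-05,
        8.61870179e-01,  1.27121018e+00]), 'joint_vel': array([ 4.02126058e-04,  3.29661387e-03,  1.38398517e-03,  3.88642114e-05,
       -2.40624569e-03,  1.93304492e-03]), 'joint_torque': array([ 9.13356605e-03, -4.41548967e+01, -2.98223519e+01,  3.17959220e-02,
       -8.48508370e-02, -5.52339861e-04]), 'tool_pos': array([ 0.51824609, -0.20402533,  0.04751823]), 'tcp_rot': array([ 3.13581256e+00, -1.88727235e-01,  5.60350559e-04]), 'wrist_force': array([-0.69220265, -0.11469363, -1.6384034 ]), 'torque': array([0.08993421, 0.1851603 , 0.03008757]), 'grip_force': 58.71158838272095, 'width': 0.15187429223667462}
```

View pics/w2.png

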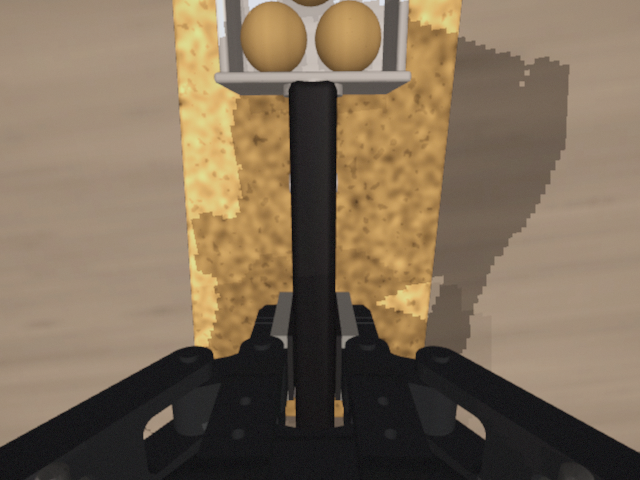

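The scoop is held and lifted, with the pan rear wall top edge at rows 73–95 of the wrist view. I'll now test whether it pivots in a lighter grip, while it is only 13 mm up.

```bash
cat >> h.py <<'E'
def handle_top(c):
    # pixel row of handle/pan junction and pan rear-top-edge width in wrist view
    h=cv2.cvtColor(c["pixels"],cv2.COLOR_BGR2HSV);col=h[:300,305:322,2].mean(1);r=int(np.argmax(col<70)) if (col<70).any() else -1
    return r
def pitch(c,T,R,dz=0.002):
    # pitch (deg, lip down +) from junction (85 ahead, +8 up of grip) in wrist image
    v=handle_top(c);g=T-R[:,2]*dz;best=None
    for a in np.arange(-10,70,.25):
        t=np.radians(a);x=.085*np.cos(t)+.008*np.sin(t);z=-.085*np.sin(t)+.008*np.cos(t)
        X=g+R[:,0]*x-R[:,2]*z;e=abs(proj(c,X)[0,1]-v)
        if best is None or e<best[0]:best=(e,a)
    return v,best
def look():
    from workcell import bot
    from scipy.spatial.transform import Rotation as Ro
    s=bot.read_state();c=bot.read_camera("wrist");R=Ro.from_rotvec(s["tcp_rot"]).as_matrix()
    print("t",round(s["time"],2),"pos",s["tool_pos"].round(4),"w",round(s["width"],3),"F",round(s["grip_force"],1),"f",s["wrist_force"].round(1),"tq",s["torque"].round(2),"pitch",pitch(c,s["tool_pos"],R),"q",s["q"].round(2));return s,c
E
python3 -c "
from h import *;look()"
```

```text
t 3.65 pos [ 0.518  -0.2039  0.0472] w 0.151 F 58.7 f [ 0.2 -1.2 -2. ] tq [0.01 0.11 0.02] pitch (82, (np.float64(0.10263269869636815), np.float64(16.5))) q [-0.42  0.25  2.03  0.    0.86  1.27]
```

Request:
play_rows(
  steps=[0, 0, 0, 0, 0, 0, 0, 0, 0, 0, 0, 0],
  grip_force=20,
)

```text
time: 4.08
tool_pos: [0.5181, -0.204, 0.0472]
tcp_rot: [-3.136, 0.189, 0.0]
wrist_force: [0.8, 0.3, -2.0]
width: 0.151
grip_force: 58.7
```

```bash
python3 -c "
from h import *;look()"
```

```text
t 4.08 pos [ 0.5181 -0.204   0.0472] w 0.151 F 58.7 f [ 0.8  0.3 -2. ] tq [-0.01  0.09 -0.  ] pitch (82, (np.float64(0.1672930826408674), np.float64(16.25))) q [-0.42  0.25  2.03  0.    0.86  1.27]
```

Request:
play_rows(
  steps=[0, 0, 0, 0, 0, 0, 0, 0, 0, 0, 0, 0],
  jaw=255,
  grip_force=20,
)

```text
time: 4.5
tool_pos: [0.5181, -0.204, 0.0473]
tcp_rot: [3.136, -0.189, 0.0]
wrist_force: [-0.1, -0.6, -1.4]
width: 0.147
grip_force: 58.7
```

```bash
python3 -c "
from h import *;s,c=look();cv2.imwrite('pics/w3.png',c['pixels'])
c=dict(np.load('wrist2.npz'));print(handle_top(c))"
```

```text
t 4.5 pos [ 0.5181 -0.204   0.0473] w 0.147 F 58.7 f [-0.1 -0.6 -1.4] tq [0.01 0.19 0.  ] pitch (82, (np.float64(0.1360603794080646), np.float64(16.5))) q [-0.42  0.25  2.03 -0.    0.86  1.27]
82
```

Request:
play_rows(
  steps=[0, 0, 0.004, 0, 0, 0, 0.008, 0, 0, 0, 0.011, 0, 0, 0, 0.011, 0],
)

```text
time: 5.05
tool_pos: [0.5179, -0.2039, 0.0371]
tcp_rot: [-3.136, 0.189, 0.001]
wrist_force: [-3.8, 0.8, 6.8]
width: 0.147
grip_force: 59.9
```

Request:
play_rows(
  steps=[0, 0, 0, 0, 0, 0, 0, 0],
  jaw=205,
  grip_force=20,
)

```text
time: 5.3
tool_pos: [0.5184, -0.2041, 0.0363]
tcp_rot: [3.136, -0.189, 0.001]
wrist_force: [-0.1, 0.4, -0.7]
width: 0.198
grip_force: 0.0
```

```bash
python3 -c "
from h import *;s,c=look()"
```

```text
t 5.3 pos [ 0.5184 -0.2041  0.0363] w 0.198 F 0.0 f [-0.1  0.4 -0.7] tq [-0.01  0.02  0.01] pitch (83, (np.float64(0.15729566721364563), np.float64(17.0))) q [-0.42  0.27  2.03  0.    0.84  1.27]
```

Request:
play_rows(
  steps=[0, 0, 0, 0, 0, 0, 0, 0, 0, 0, 0, 0],
  jaw=255,
  grip_force=20,
)

```text
time: 5.72
tool_pos: [0.5182, -0.204, 0.0363]
tcp_rot: [3.136, -0.189, 0.0]
wrist_force: [0.2, 0.6, 0.0]
width: 0.16
grip_force: 22.2
```

Request:
play_rows(
  steps=[0, 0, -0.004, 0, 0, 0, -0.008, 0, 0, 0, -0.012, 0, 0, 0, -0.016, 0, 0, 0, -0.02, 0, 0, 0, -0.02, 0],
)

```text
time: 6.48
tool_pos: [0.5185, -0.2041, 0.0568]
tcp_rot: [3.136, -0.189, 0.001]
wrist_force: [0.8, 0.5, -1.2]
width: 0.157
grip_force: 22.0
```

```bash
python3 -c "
from h import *;s,c=look();cv2.imwrite('pics/w4.png',c['pixels'])"
```

```text
t 6.47 pos [ 0.5185 -0.2041  0.0568] w 0.157 F 22.0 f [ 0.8  0.5 -1.2] tq [-0.01  0.11  0.01] pitch (83, (np.float64(0.10983308179592655), np.float64(17.0))) q [-0.42  0.24  2.02 -0.    0.88  1.27]
```

Request:
play_rows(
  steps=[0, 0, 0, 0, 0, 0, 0, 0],
  jaw=216,
)

```text
time: 6.78
tool_pos: [0.5179, -0.2039, 0.056]
tcp_rot: [-3.136, 0.189, 0.001]
wrist_force: [-0.2, 0.4, -1.5]
width: 0.163
grip_force: 22.0
```

```bash
python3 -c "
from h import *;s,c=look()"
```

```text
t 6.78 pos [ 0.5179 -0.2039  0.056 ] w 0.163 F 22.0 f [-0.2  0.4 -1.5] tq [-0.01  0.08  0.01] pitch (83, (np.float64(0.02460238794265024), np.float64(17.0))) q [-0.42  0.24  2.02 -0.    0.88  1.27]
```

Request:
play_rows(
  steps=[0, 0, 0, 0, 0, 0, 0, 0],
  jaw=214,
)

```text
time: 7.08
tool_pos: [0.5181, -0.204, 0.0562]
tcp_rot: [-3.136, 0.189, 0.0]
wrist_force: [-0.9, 0.7, -1.4]
width: 0.16
grip_force: 11.7
```

```bash
python3 -c "
from h import *;s,c=look()"
```

```text
t 7.08 pos [ 0.5181 -0.204   0.0562] w 0.16 F 11.7 f [-0.9  0.7 -1.4] tq [0.03 0.12 0.  ] pitch (83, (np.float64(0.10616884695303952), np.float64(17.0))) q [-0.42  0.24  2.02 -0.    0.88  1.27]
```

Request:
play_rows(
  steps=[0, 0, 0, 0, 0, 0, 0, 0],
  jaw=213.4,
)

```text
time: 7.38
tool_pos: [0.5183, -0.2041, 0.0565]
tcp_rot: [3.136, -0.189, 0.001]
wrist_force: [0.1, -0.4, -0.8]
width: 0.164
grip_force: 2.9
```

```bash
python3 -c "
from h import *;s,c=look()"
```

```text
t 7.38 pos [ 0.5183 -0.2041  0.0565] w 0.164 F 2.9 f [ 0.1 -0.4 -0.8] tq [-0.04 -0.01  0.  ] pitch (88, (np.float64(0.04587559864594937), np.float64(20.25))) q [-0.42  0.24  2.02  0.    0.88  1.27]
```

Request:
play_rows(
  steps=[0, 0, 0, 0, 0, 0, 0, 0],
  jaw=213,
)

```text
time: 7.68
tool_pos: [0.5183, -0.2041, 0.0565]
tcp_rot: [3.136, -0.189, 0.001]
wrist_force: [0.5, 0.4, 0.4]
width: 0.164
grip_force: 0.0
```

```bash
python3 -c "
from h import *;s,c=look()"
```

```text
t 7.67 pos [ 0.5183 -0.2041  0.0565] w 0.164 F 0.0 f [0.5 0.4 0.4] tq [-0.    0.02 -0.04] pitch (112, (np.float64(0.18743150028680589), np.float64(33.25))) q [-0.42  0.24  2.02 -0.    0.88  1.27]
```

Request:
play_rows(
  steps=[0, 0, 0.005, 0, 0, 0, 0.01, 0, 0, 0, 0.015, 0, 0, 0, 0.02, 0, 0, 0, 0.02, 0],
  jaw=205,
)

```text
time: 8.35
tool_pos: [0.5176, -0.2037, 0.0356]
tcp_rot: [-3.135, 0.189, 0.002]
wrist_force: [-0.2, -0.4, 0.1]
width: 0.191
grip_force: 0.0
```

```bash
python3 -c "
from h import *;s,c=look();cv2.imwrite('pics/w5.png',c['pixels'])
from workcell import bot
t=bot.read_camera('top')['pixels'];s=bot.read_camera('scene')['pixels']
cv2.imwrite('pics/w5.png',np.hstack([cv2.resize(c['pixels'],(400,300)),cv2.resize(s[210:290,400:480],(300,300),interpolation=2)]))"
```

```text
t 8.35 pos [ 0.5176 -0.2037  0.0356] w 0.191 F 0.0 f [-0.2 -0.4  0.1] tq [0.02 0.01 0.  ] pitch (105, (np.float64(0.17532618117783727), np.float64(29.75))) q [-0.42  0.27  2.03  0.    0.84  1.27]
```

View pics/w5.png

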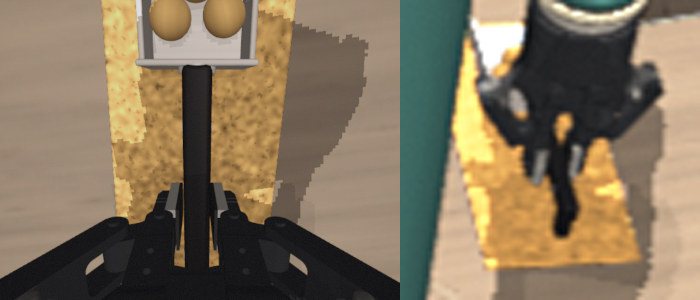

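The scoop is back on the mat with the balls in it, about 6 mm rearward of the grasp. I'll re-centre, regrip lightly and test the slip force a little higher up.

Request:
play_rows(
  steps=[-0.003, 0, 0, 0, -0.0065, 0, 0, 0, -0.0065, 0, 0, 0],
)

```text
time: 8.88
tool_pos: [0.5112, -0.2031, 0.0363]
tcp_rot: [-3.136, 0.189, 0.0]
wrist_force: [-0.3, -0.3, -0.4]
width: 0.198
grip_force: 0.0
```

Request:
play_rows(
  steps=[0, 0, 0, 0, 0, 0, 0, 0, 0, 0, 0, 0],
  jaw=255,
  grip_force=22,
)

```text
time: 9.25
tool_pos: [0.5115, -0.2032, 0.0364]
tcp_rot: [-3.136, 0.189, 0.001]
wrist_force: [-2.3, 0.2, 2.7]
width: 0.159
grip_force: 24.5
```

Request:
play_rows(
  steps=[0, 0, -0.008, 0, 0, 0, -0.016, 0, 0, 0, -0.024, 0, 0, 0, -0.032, 0, 0, 0, -0.035, 0, 0, 0, -0.035, 0],
)

```text
time: 10.0
tool_pos: [0.5119, -0.2033, 0.0717]
tcp_rot: [3.136, -0.189, 0.001]
wrist_force: [-0.2, -0.0, -0.7]
width: 0.158
grip_force: 24.0
```

```bash
python3 -c "
from h import *;s,c=look()"
```

```text
t 10.0 pos [ 0.5119 -0.2033  0.0717] w 0.158 F 24.0 f [-0.2 -0.  -0.7] tq [ 0.03  0.15 -0.01] pitch (81, (np.float64(0.05401944519576318), np.float64(15.75))) q [-0.42  0.21  2.03 -0.    0.91  1.27]
```

Request:
play_rows(
  steps=[0, 0, 0, 0, 0, 0, 0, 0],
  jaw=213.7,
)

```text
time: 10.3
tool_pos: [0.5116, -0.2031, 0.071]
tcp_rot: [-3.136, 0.189, 0.0]
wrist_force: [-0.5, -1.2, -1.8]
width: 0.163
grip_force: 7.1
```

```bash
python3 -c "
from h import *;s,c=look()"
```

```text
t 10.3 pos [ 0.5116 -0.2031  0.071 ] w 0.163 F 7.1 f [-0.5 -1.2 -1.8] tq [ 0.02  0.   -0.03] pitch (94, (np.float64(0.037611256200676735), np.float64(23.75))) q [-0.42  0.21  2.03  0.    0.9   1.27]
```

Request:
play_rows(
  steps=[0, 0, 0, 0],
  jaw=213.5,
)

```text
time: 10.48
tool_pos: [0.5117, -0.2032, 0.0713]
tcp_rot: [3.136, -0.189, 0.0]
wrist_force: [0.6, -0.3, -0.5]
width: 0.163
grip_force: 4.4
```

```bash
python3 -c "
from h import *;s,c=look()"
```

```text
t 10.47 pos [ 0.5117 -0.2032  0.0713] w 0.163 F 4.4 f [ 0.6 -0.3 -0.5] tq [0.01 0.08 0.04] pitch (94, (np.float64(0.11466807174471683), np.float64(23.75))) q [-0.42  0.21  2.03  0.    0.91  1.27]
```

Request:
play_rows(
  steps=[0, 0, -0.005, 0, 0, 0, -0.01, 0],
)

```text
time: 10.78
tool_pos: [0.5118, -0.2033, 0.0817]
tcp_rot: [3.136, -0.189, 0.0]
wrist_force: [0.1, -0.5, -0.9]
width: 0.164
grip_force: 4.3
```

```bash
python3 -c "
from h import *;s,c=look()
from workcell import bot
q=bot.read_camera('scene')['pixels']
cv2.imwrite('pics/w6.png',np.hstack([cv2.resize(c['pixels'],(400,300)),cv2.resize(q[200:290,390:480],(300,300),interpolation=2)]))"
```

```text
t 10.78 pos [ 0.5118 -0.2033  0.0817] w 0.164 F 4.3 f [ 0.1 -0.5 -0.9] tq [0.01 0.04 0.03] pitch (100, (np.float64(0.05377127525406422), np.float64(27.0))) q [-0.42  0.19  2.02  0.    0.92  1.27]
```

View pics/w6.png

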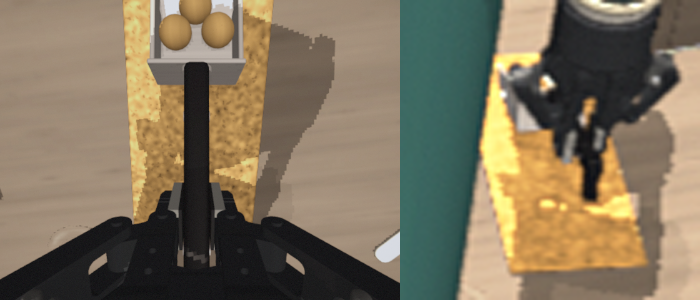

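Lifting turned it further (junction row 94 to 100), so the mat is holding up the lip: it pivots freely below about 7 N and holds at 12 N. That gives a controllable way to tip it in the grip. I'll lower it to level again and clamp.

Request:
play_rows(
  steps=[0, 0, 0.008, 0, 0, 0, 0.016, 0, 0, 0, 0.024, 0, 0, 0, 0.032, 0, 0, 0, 0.04, 0, 0, 0, 0.045, 0, 0, 0, 0.045, 0],
)

```text
time: 11.75
tool_pos: [0.5117, -0.2032, 0.0359]
tcp_rot: [-3.136, 0.189, 0.0]
wrist_force: [-0.2, -0.6, -0.5]
width: 0.161
grip_force: 4.3
```

Request:
play_rows(
  steps=[0, 0, 0, 0, 0, 0, 0, 0],
  jaw=208,
)

```text
time: 12.0
tool_pos: [0.5121, -0.2033, 0.0366]
tcp_rot: [3.136, -0.189, 0.001]
wrist_force: [-0.0, -0.3, -0.5]
width: 0.183
grip_force: 0.0
```

```bash
python3 -c "
from h import *;s,c=look();np.savez('rest.npz',**c)
T=s['tool_pos'];R=cv2.Rodrigues(s['tcp_rot'])[0]
print([(L,proj(c,T+R[:,0]*L-R[:,2]*(.044-T[2]))[0].round(1)) for L in(.065,.07,.075,.08,.085,.09)])"
```

```text
t 12.0 pos [ 0.5121 -0.2033  0.0366] w 0.183 F 0.0 f [-0.  -0.3 -0.5] tq [0.06 0.01 0.04] pitch (90, (np.float64(0.042316709556928345), np.float64(21.5))) q [-0.42  0.26  2.05  0.    0.84  1.27]
[(0.065, array([315.8, 142.9])), (0.07, array([315.8, 124.8])), (0.075, array([315.8, 106.2])), (0.08, array([315.8,  87.2])), (0.085, array([315.9,  67.7])), (0.09, array([315.9,  47.7]))]
```

Request:
play_rows(
  steps=[0, 0, 0, 0, 0, 0, 0, 0, 0, 0, 0, 0],
  jaw=255,
  grip_force=60,
)

```text
time: 12.42
tool_pos: [0.5121, -0.2034, 0.0367]
tcp_rot: [3.136, -0.189, 0.001]
wrist_force: [1.3, 0.2, 2.5]
width: 0.152
grip_force: 58.7
```

Request:
play_rows(
  steps=[0, 0, -0.005, 0, 0, 0, -0.015, 0, 0, 0, -0.03, 0, 0, 0, -0.045, 0, 0, 0, -0.06, 0, 0, 0, -0.075, 0, 0, 0, -0.088, 0, 0, 0, -0.093, 0],
)

```text
time: 13.42
tool_pos: [0.5123, -0.2035, 0.1307]
tcp_rot: [3.135, -0.189, 0.003]
wrist_force: [-0.3, -0.2, -1.1]
width: 0.148
grip_force: 58.5
```

```bash
python3 -c "
from h import *;s,c=look()"
```

```text
t 13.43 pos [ 0.5123 -0.2035  0.1307] w 0.148 F 58.5 f [-0.3 -0.2 -1.1] tq [ 0.01  0.16 -0.02] pitch (89, (np.float64(0.13547820576647496), np.float64(20.75))) q [-0.42  0.13  1.99  0.    1.02  1.27]
```

Request:
play_rows(
  steps=[-0.003, -0.008, 0, 0, -0.009, -0.025, 0, 0, -0.016, -0.045, 0, 0, -0.023, -0.065, 0, 0, -0.03, -0.085, 0, 0, -0.037, -0.105, 0, 0, -0.044, -0.125, 0, 0, -0.051, -0.145, 0, 0, -0.058, -0.165, 0, 0, -0.065, -0.185, 0, 0],
)

```text
time: 14.72
tool_pos: [0.4687, -0.0101, 0.1294]
tcp_rot: [-3.136, 0.188, -0.0]
wrist_force: [-0.2, 0.5, -1.7]
width: 0.147
grip_force: 58.5
```

Request:
play_rows(
  steps=[-0.007, -0.02, 0, 0, -0.014, -0.04, 0, 0, -0.021, -0.06, 0, 0, -0.028, -0.08, 0, 0, -0.036, -0.1, 0, 0, -0.044, -0.12, 0, 0, -0.052, -0.14, 0, 0, -0.06, -0.16, 0, 0, -0.067, -0.185, 0, 0, -0.073, -0.2, 0, 0],
)

```text
time: 15.98
tool_pos: [0.4201, 0.1972, 0.1295]
tcp_rot: [-3.136, 0.186, -0.001]
wrist_force: [-0.4, -0.6, -1.7]
width: 0.15
grip_force: 58.5
```

```bash
python3 -c "
from h import *;s,c=look()
from workcell import bot
q=bot.read_camera('scene');np.savez('s3.npz',**q);q=q['pixels']
cv2.imwrite('pics/w7.png',np.hstack([cv2.resize(c['pixels'],(400,300)),cv2.resize(q[190:280,215:335],(400,300),interpolation=2)]))"
```

```text
t 15.97 pos [0.4201 0.1972 0.1295] w 0.15 F 58.5 f [-0.4 -0.6 -1.7] tq [-0.05  0.16 -0.05] pitch (89, (np.float64(0.19350853722997385), np.float64(21.0))) q [ 0.39 -0.03  2.16  0.    1.01  2.07]
```

View pics/w7.png

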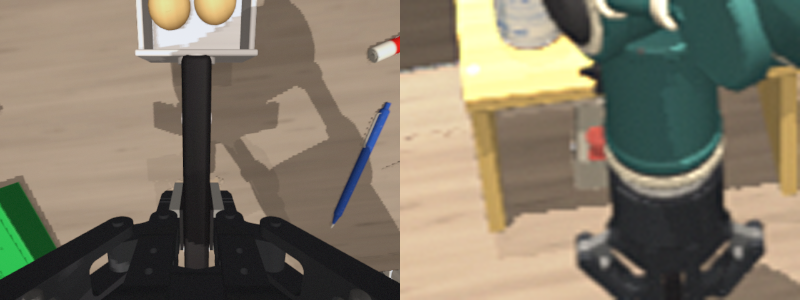

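The scoop is level with the balls in place, and the arm is clear of the shelf. Moving in under it now.

Request:
play_rows(
  steps=[0.004, -0.001, 0, 0, 0.012, -0.002, 0, 0, 0.024, -0.004, 0, 0, 0.038, -0.006, 0, 0, 0.052, -0.008, 0, 0, 0.068, -0.01, 0, 0, 0.084, -0.012, 0, 0, 0.098, -0.013, 0, 0, 0.108, -0.014, 0, 0, 0.114, -0.014, 0, 0],
)

```text
time: 17.32
tool_pos: [0.5362, 0.1958, 0.1292]
tcp_rot: [3.136, -0.189, -0.0]
wrist_force: [-1.0, -0.3, -1.4]
width: 0.15
grip_force: 58.6
```

Request:
play_rows(
  steps=[0, 0, 0, 0, 0, 0, 0, 0, 0, 0, 0, 0],
  jaw=214.3,
  grip_force=60,
)

```text
time: 17.7
tool_pos: [0.5352, 0.1958, 0.1293]
tcp_rot: [3.136, -0.188, -0.0]
wrist_force: [-0.1, -0.1, -1.9]
width: 0.161
grip_force: 15.9
```

```bash
python3 -c "
from h import *;s,c=look()"
```

```text
t 17.7 pos [0.5352 0.1958 0.1293] w 0.161 F 15.9 f [-0.1 -0.1 -1.9] tq [-0.01  0.17 -0.02] pitch (89, (np.float64(0.12163193177022436), np.float64(20.75))) q [0.31 0.17 1.95 0.   1.02 2.  ]
```

Request:
play_rows(
  steps=[0, 0, 0, 0],
  jaw=213.95,
)

```text
time: 17.88
tool_pos: [0.5354, 0.1958, 0.1293]
tcp_rot: [3.136, -0.189, -0.0]
wrist_force: [-0.1, -0.2, -1.2]
width: 0.159
grip_force: 10.8
```

```bash
python3 -c "
from h import *;s,c=look()"
```

```text
t 17.88 pos [0.5354 0.1958 0.1293] w 0.159 F 10.8 f [-0.1 -0.2 -1.2] tq [0.02 0.13 0.02] pitch (89, (np.float64(0.09648989328312041), np.float64(20.75))) q [ 0.31  0.17  1.95 -0.    1.02  2.  ]
```

Request:
play_rows(
  steps=[0, 0, 0, 0],
  jaw=213.85,
)

```text
time: 18.05
tool_pos: [0.5357, 0.1958, 0.1294]
tcp_rot: [-3.136, 0.189, -0.0]
wrist_force: [-1.3, 0.2, -1.4]
width: 0.164
grip_force: 9.4
```

```bash
python3 -c "
from h import *;s,c=look()"
```

```text
t 18.05 pos [0.5357 0.1958 0.1294] w 0.164 F 9.4 f [-1.3  0.2 -1.4] tq [ 0.02  0.06 -0.  ] pitch (94, (np.float64(0.06604721103687439), np.float64(23.75))) q [ 0.31  0.17  1.95 -0.    1.02  2.  ]
```

Request:
play_rows(
  steps=[0, 0, -0.008, 0],
  jaw=214.2,
)

```text
time: 18.23
tool_pos: [0.535, 0.1956, 0.1368]
tcp_rot: [3.135, -0.189, -0.003]
wrist_force: [-0.4, -1.2, -1.1]
width: 0.162
grip_force: 9.6
```

```bash
cat >> h.py <<'E'
def table(c,s,L=.0793,h=.0085):
    T=s['tool_pos'];R=cv2.Rodrigues(s['tcp_rot'])[0];g=T-R[:,2]*.002
    return [(a,int(proj(c,g+R[:,0]*(L*np.cos(a/57.3)+h*np.sin(a/57.3))-R[:,2]*(-L*np.sin(a/57.3)+h*np.cos(a/57.3)))[0,1])) for a in range(0,60,5)]
E
python3 -c "
from h import *;s,c=look();print(table(c,s))
from workcell import bot
q=bot.read_camera('scene')['pixels']
cv2.imwrite('pics/w8.png',np.hstack([cv2.resize(c['pixels'],(400,300)),cv2.resize(q[190:280,215:335],(400,300),interpolation=2)]))"
```

```text
t 18.23 pos [0.535  0.1956 0.1368] w 0.162 F 9.6 f [-0.4 -1.2 -1.1] tq [0.05 0.13 0.02] pitch (122, (np.float64(0.12163212789616296), np.float64(38.0))) q [0.31 0.16 1.94 0.   1.04 2.  ]
[(0, 88), (5, 89), (10, 92), (15, 97), (20, 103), (25, 110), (30, 118), (35, 127), (40, 136), (45, 146), (50, 156), (55, 167)]
```

View pics/w8.png

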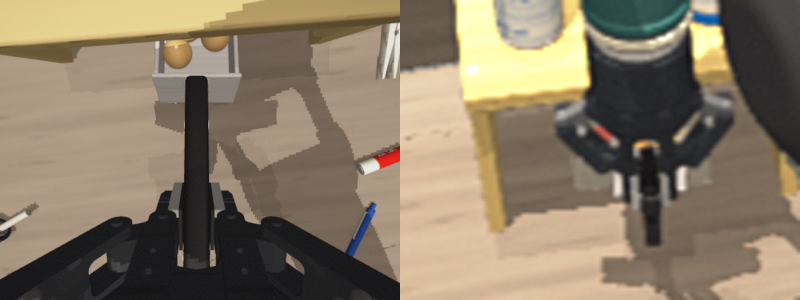

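Junction row 122 means it is already about 32° down with the lip near the tin's front rim, so I'm clamping and moving the lip over the tin at once.

Request:
play_rows(
  steps=[0.03, 0, -0.012, 0, 0.034, 0, -0.018, 0, 0.034, 0, -0.018, 0],
  jaw=255,
  grip_force=60,
)

```text
time: 18.7
tool_pos: [0.5698, 0.1919, 0.156]
tcp_rot: [-3.135, 0.189, -0.001]
wrist_force: [-0.4, -0.5, -0.9]
width: 0.151
grip_force: 59.0
```

```bash
python3 -c "
from h import *;s,c=look();print(table(c,s))
from workcell import bot
q=bot.read_camera('scene')['pixels']
cv2.imwrite('pics/w9.png',np.hstack([cv2.resize(c['pixels'],(400,300)),cv2.resize(q[190:280,215:335],(400,300),interpolation=2)]))"
```

```text
t 18.7 pos [0.5698 0.1919 0.156 ] w 0.151 F 59.0 f [-0.4 -0.5 -0.9] tq [ 0.02  0.08 -0.02] pitch (196, (np.float64(0.06805491273530606), np.float64(69.75))) q [0.28 0.2  1.86 0.   1.08 1.97]
[(0, 88), (5, 89), (10, 92), (15, 97), (20, 103), (25, 110), (30, 118), (35, 127), (40, 136), (45, 146), (50, 156), (55, 167)]
```

View pics/w9.png

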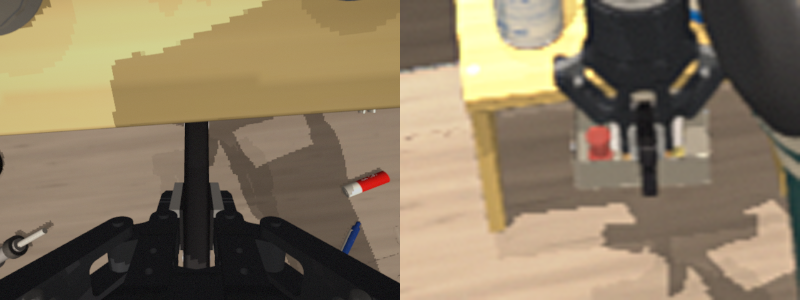

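Request:
play_rows(
  steps=[0, 0, 0, 0, 0, 0, 0, 0, 0, 0, 0, 0, 0, 0, 0, 0],
)

```text
time: 19.3
tool_pos: [0.5693, 0.1918, 0.1552]
tcp_rot: [3.136, -0.189, -0.0]
wrist_force: [-0.2, -0.6, -0.8]
width: 0.149
grip_force: 59.0
```

Run:
```python
from h import *
from workcell import bot
s,c=look();q=bot.read_camera('scene');np.savez('s4.npz',**q)
T=s['tool_pos'];R=cv2.Rodrigues(s['tcp_rot'])[0];g=T-R[:,2]*.002
def pt(x,z,a):
    a/=57.3;return g+R[:,0]*(x*np.cos(a)+z*np.sin(a))-R[:,2]*(-x*np.sin(a)+z*np.cos(a))
for a in range(20,75,10):print(a,[proj(q,pt(x,z,a))[0].round(1).tolist() for x,z in((-.05,.008),(-.05,-.008))],pt(.155,-.018,a).round(3))
im=q['pixels'];hsv=cv2.cvtColor(im,cv2.COLOR_BGR2HSV)
u0=int(proj(q,pt(-.05,0,40))[0,0]);print(u0);print(hsv[225:268,u0-3:u0+4,2].mean(1).round(0).tolist())
print("orange px", [tuple(x) for x in np.argwhere(cv2.inRange(hsv[200:262,262:312],(9,110,110),(19,255,255)))][:60])
```

```text
t 19.3 pos [0.5693 0.1918 0.1552] w 0.149 F 59.0 f [-0.2 -0.6 -0.8] tq [-0.02  0.07 -0.01] pitch (194, (np.float64(0.09519584281304105), np.float64(69.0))) q [0.28 0.2  1.86 0.   1.08 1.97]
20 [[288.4, 236.0], [288.8, 241.9]] [0.708 0.175 0.087]
30 [[288.2, 232.4], [288.6, 238.8]] [0.694 0.177 0.064]
40 [[287.9, 228.7], [288.4, 235.3]] [0.676 0.179 0.044]
50 [[287.6, 225.1], [288.1, 231.7]] [0.655 0.181 0.027]
60 [[287.4, 221.6], [287.8, 228.1]] [0.631 0.184 0.014]
70 [[287.2, 218.4], [287.6, 224.4]] [0.605 0.187 0.005]
288
[32.0, 31.0, 45.0, 51.0, 43.0, 43.0, 49.0, 49.0, 56.0, 78.0, 63.0, 60.0, 66.0, 61.0, 66.0, 70.0, 69.0, 73.0, 78.0, 78.0, 82.0, 72.0, 71.0, 82.0, 123.0, 127.0, 126.0, 125.0, 125.0, 125.0, 131.0, 131.0, 123.0, 121.0, 121.0, 120.0, 120.0, 126.0, 136.0, 147.0, 160.0, 204.0, 206.0]
orange px [(np.int64(0), np.int64(1)), (np.int64(0), np.int64(42)), (np.int64(1), np.int64(0)), (np.int64(1), np.int64(8)), (np.int64(1), np.int64(45)), (np.int64(2), np.int64(43)), (np.int64(6), np.int64(0)), (np.int64(6), np.int64(1)), (np.int64(8), np.int64(41)), (np.int64(9), np.int64(40)), (np.int64(9), np.int64(41)), (np.int64(10), np.int64(9)), (np.int64(10), np.int64(41)), (np.int64(11), np.int64(8)), (np.int64(11), np.int64(38)), (np.int64(11), np.int64(39)), (np.int64(11), np.int64(40)), (np.int64(12), np.int64(11)), (np.int64(12), np.int64(38)), (np.int64(12), np.int64(39)), (np.int64(13), np.int64(9)), (np.int64(13), np.int64(10)), (np.int64(13), np.int64(11)), (np.int64(13), np.int64(12)), (np.int64(14), np.int64(10)), (np.int64(15), np.int64(14)), (np.int64(15), np.int64(35)), (np.int64(16), np.int64(0)), (np.int64(16), np.int64(13)), (np.int64(17), np.int64(0)), (np.int64(17), np.int64(17)), (np.int64(19), np.int64(0)), (np.int64(20), np.int64(0)), (np.int64(36), np.int64(33)), (np.int64(36), np.int64(34))]
```

```bash
cat > m.py <<'E'
from h import *
from workcell import bot
s=bot.read_state();T=s['tool_pos'];R=cv2.Rodrigues(s['tcp_rot'])[0];g=T-R[:,2]*.002
def pt(x,z,a,y=0):
    a/=57.3;return g+R[:,0]*(x*np.cos(a)+z*np.sin(a))-R[:,2]*(-x*np.sin(a)+z*np.cos(a))-R[:,1]*y
E
python3 - <<'E'
from m import *
q=dict(np.load('s4.npz'))
for a in range(20,75,10):print(a,proj(q,pt(-.038,-.032,a))[0].round(1),proj(q,pt(-.038,-.008,a))[0].round(1),"pan rear top corners",proj(q,np.array([pt(.078,.009,a,y) for y in(.028,-.028)])).round(0).tolist())
im=q['pixels']
# ascii of brightness & hue around the tail and tin
h=cv2.cvtColor(im,cv2.COLOR_BGR2HSV)
for v in range(216,256,2):print(v,' '.join('%3d'%x for x in h[v,264:314:2,2]))
E
```

```text
20 [289.3 248.3] [288.7 239.6] pan rear top corners [[276.0, 214.0], [298.0, 213.0]]
30 [289.2 246.7] [288.5 237.3] pan rear top corners [[277.0, 219.0], [298.0, 218.0]]
40 [289.  244.6] [288.3 234.7] pan rear top corners [[277.0, 224.0], [298.0, 223.0]]
50 [288.8 241.9] [288.1 232. ] pan rear top corners [[277.0, 229.0], [299.0, 228.0]]
60 [288.6 238.9] [287.9 229.2] pan rear top corners [[278.0, 234.0], [299.0, 233.0]]
70 [288.4 235.6] [287.8 226.5] pan rear top corners [[278.0, 240.0], [299.0, 238.0]]
216  41  44  52  41  39  66 153 123  40  41  37  40  44  39  41  40 127 128  43  40  46  44  43 112 148
218 109  45  44  52  49  45  78 171  56  38 100 160 164 144  40  38  73  58  51  51  48  45  69 124 124
220 144  87  45  46  49  53  49  50  42  38  78  86  73 120  43  42  46  50  46  46  46  57 124 125 124
222 148 142  83  45  47  52  70  66  41  35  76  33  23  48  42  43  41  39  41  43  49 124 126 126 126
224 125 125 122 104  44  47  48  47  45  41  41  30  28  30  41  39  35  69  37  43 117 150 123 121 121
226 120 121 125 138 108  47  57  90  45  44  44  31  27  26  48  40  7
[... 789 characters left out ...]
 135 136 136 135 137 125  38  36 114 138 137 135 136 135 136 136 123 121 121
244 114 113 141 137 135 136 137 136 136 137 138 141  43  39 113 138 137 137 136 137 138 150 137 122 122
246 121 121 137 137 137 146 128 129 129 131 129 130  41  35 101 127 125 127 124 122 123 122 122 125 126
248 119 122 120 121 121 123 122 121 121 122 122 123  62  53 108 123 122 121 124 123 125 125 124 123 123
250 121 121 120 120 120 121 119 128 128 125 124 126 128 128 127 125 122 124 124 125 127 126 126 125 124
252 126 126 175 203 204 204 202 214 214 208 125 125 125 126 125 126 125 125 126 123 121 122 122 121 122
254 212 211 211 211 209 211 211 210 210 214 168 123 127 125 123 122 122 121 121 122 123 123 123 123 124
```

Run:
```python
from m import *
c=bot.read_camera("wrist");im=c["pixels"].max(2)
for r in(205,215,230,250):
    row=im[r,260:370]<75;k=np.where(row)[0];print(r,"w",k.max()-k.min()+1,len(k),k.min()+260)
from scipy.optimize import brentq
for a in(25,30,35,40,45,50,55):
    o=[]
    for r in(205,215,230,250):
        x=brentq(lambda x:proj(c,pt(x,.008,a))[0,1]-r,-.02,.15) if (proj(c,pt(-.02,.008,a))[0,1]-r)*(proj(c,pt(.15,.008,a))[0,1]-r)<0 else np.nan
        if x==x:
            e=proj(c,np.array([pt(x,.008,a,y) for y in(.007,-.007)]));o.append(round(abs(e[0,0]-e[1,0]),1))
    print(a,o)
c0=dict(np.load('rest.npz'));i0=c0["pixels"].max(2)
print("ref level widths",[(r,int((i0[r,260:370]<75).sum())) for r in(130,160,205)])
```

```text
205 w 37 37 296
215 w 38 38 296
230 w 38 38 296
250 w 39 39 295
25 [np.float64(40.8), np.float64(41.0), np.float64(41.2), np.float64(41.6)]
30 [np.float64(39.6), np.float64(39.9), np.float64(40.3), np.float64(40.8)]
35 [np.float64(38.5), np.float64(38.8), np.float64(39.3), np.float64(40.0)]
40 [np.float64(37.3), np.float64(37.7), np.float64(38.4), np.float64(39.3)]
45 [np.float64(36.1), np.float64(36.6), np.float64(37.4), np.float64(38.5)]
50 [np.float64(34.8), np.float64(35.5), np.float64(36.4), np.float64(37.7)]
55 [np.float64(33.5), np.float64(34.2), np.float64(35.4), np.float64(36.9)]
ref level widths [(130, 47), (160, 46), (205, 44)]
```

The handle width gives about 40° of tilt, and the wrist torque has dropped by about half, so the balls have most likely left. I'm rising slightly and backing out to check.

Request:
play_rows(
  steps=[0, 0, -0.004, 0, 0, 0, -0.009, 0, -0.006, 0, -0.01, 0, -0.02, 0, -0.01, 0, -0.04, 0, -0.01, 0, -0.06, 0, -0.01, 0, -0.08, 0, -0.01, 0, -0.1, 0, -0.01, 0, -0.12, 0, -0.01, 0, -0.14, 0, -0.01, 0],
)

```text
time: 20.7
tool_pos: [0.4291, 0.2087, 0.1653]
tcp_rot: [-3.136, 0.189, -0.0]
wrist_force: [0.2, -0.3, -1.6]
width: 0.152
grip_force: 59.0
```

Run:
```python
from m import *
s,c=look();print(table(c,s))
for n,cc in(("rest",dict(np.load("rest.npz"))),("now",c)):
    h=cv2.cvtColor(cc["pixels"],cv2.COLOR_BGR2HSV);m=cv2.inRange(h,(8,90,90),(22,255,255));print(n,"orange px in pan cols",int(m[:140,230:400].sum()/255))
    print(h[20:200:30,316].tolist())
q=bot.read_camera('scene');np.savez('s5.npz',**q);h=cv2.cvtColor(q["pixels"],cv2.COLOR_BGR2HSV);h0=cv2.cvtColor(dict(np.load("scene0.npz"))["pixels"],cv2.COLOR_BGR2HSV)
for a,b in((h0,"before"),(h,"now")):
    m=cv2.inRange(a[216:252,262:314],(8,90,90),(24,255,255));n,l,st,ce=cv2.connectedComponentsWithStats(m);print(b,[(st[i,4],(ce[i]+[262,216]).round(0).tolist()) for i in range(1,n) if st[i,4]>4])
d=cv2.absdiff(q["pixels"],dict(np.load("scene0.npz"))["pixels"]).max(2)
print("diff map (tin):");
for v in range(226,250,2):print(v,' '.join('%3d'%x for x in d[v,262:314:2]))
```

```text
t 20.7 pos [0.4291 0.2087 0.1653] w 0.152 F 59.0 f [ 0.2 -0.3 -1.6] tq [ 0.01  0.11 -0.05] pitch (122, (np.float64(0.09801385853546662), np.float64(38.0))) q [ 0.4  -0.04  2.1   0.    1.08  2.09]
[(0, 88), (5, 89), (10, 92), (15, 97), (20, 103), (25, 110), (30, 118), (35, 127), (40, 136), (45, 146), (50, 156), (55, 167)]
rest orange px in pan cols 7707
[[13, 21, 191], [12, 22, 200], [13, 23, 176], [173, 24, 43], [150, 12, 43], [150, 13, 40]]
now orange px in pan cols 0
[[109, 12, 235], [111, 11, 237], [13, 24, 189], [15, 25, 184], [60, 8, 32], [168, 41, 31]]
before [(np.int32(94), [275.0, 217.0]), (np.int32(65), [296.0, 232.0])]
now [(np.int32(32), [266.0, 218.0])]
diff map (tin):
226   7   6   5   6  25  44  53  71  93  88  86  81  78  76  83  77  85  90   3 120  38  74   5   7   6   8
228   6   7   5  10  17 119  56  90  22  61  79  91  92  73 102 100  84  51  88  41  70 126  27   7   6   8
230   6   5   7  10  29 154 105  55  29  20 131 151 161 139  39  40  45  45  86  41 125 140  29   9   6   5
232   7   5   7   9  10 154 151  89  20  40  38 102 103  45  17  28  42  39  41 118 11
[... 185 characters left out ...]
  67  99 133 147 117 158 137 117 168  69   6   8   6
238   8   6   6   8  11  76 102 102  96  97  87  86  86  79  91  89  93  97  90  87  93  97  38  10   6   9
240   6   6   7   8   9  65  93  95  87  85  86  87  90  91  94  92  93  94  90  92  93  98  88   1   6   6
242   7   7   6   8  11  64  93  92  91  85  92  87  87  91  92  90  92  93  92  91  93  95 102  44   7   7
244   8   5   8   9  21  96  93  92  90  86  90  87  90  88  95  91  93  94  95  92  96  95 108  51  14   8
246   6   6   6   9  13  67  95  84  82  80  84  82  84  74  80  76  84  82  84  79  77  76  67  54  53  50
248  28  34  11  56  41  64  75  80  75  76  71  70  68  66  68  84  82  80  80 127 158 157 155 149 107  95
```

The pan shows no ball-coloured pixels, so it is empty. Returning to the mat.

Request:
play_rows(
  steps=[0, 0.01, -0.002, 0, 0, 0.03, -0.004, 0, 0, 0.05, -0.006, 0, 0, 0.075, -0.01, 0, 0, 0.1, -0.01, 0, 0, 0.125, -0.01, 0, 0, 0.15, -0.01, 0, 0, 0.175, -0.01, 0, 0, 0.2, -0.01, 0, 0.006, 0.225, -0.01, 0],
)

```text
time: 22.05
tool_pos: [0.4096, -0.0172, 0.1756]
tcp_rot: [3.135, -0.19, 0.001]
wrist_force: [-0.1, 0.4, -1.1]
width: 0.151
grip_force: 59.0
```

Request:
play_rows(
  steps=[0.015, 0.025, 0, 0, 0.033, 0.05, 0, 0, 0.051, 0.075, 0, 0, 0.069, 0.1, 0, 0, 0.087, 0.125, 0, 0, 0.105, 0.15, 0, 0, 0.122, 0.168, 0, 0, 0.129, 0.175, 0, 0, 0.129, 0.175, 0, 0],
)

```text
time: 23.18
tool_pos: [0.5165, -0.2054, 0.1752]
tcp_rot: [-3.136, 0.19, 0.001]
wrist_force: [0.0, -0.3, -0.4]
width: 0.15
grip_force: 59.1
```

Run:
```python
from m import *
s,c=look()
q=bot.read_camera('scene');np.savez('s6.npz',**q);z=dict(np.load("scene0.npz"))["pixels"]
d=cv2.absdiff(q["pixels"],z).max(2)
for v in range(212,254,2):print(v,' '.join('%3d'%x for x in d[v,258:320:2]))
h=cv2.cvtColor(q["pixels"],cv2.COLOR_BGR2HSV)
m=((d>35)*255).astype(np.uint8);m[:, :160]=0;m[:,345:]=0;m[:150]=0;n,l,st,ce=cv2.connectedComponentsWithStats(m);print([(st[i].tolist(),cv2.mean(q["pixels"],(l==i).astype(np.uint8))[:3]) for i in range(1,n) if st[i,4]>3])
```

```text
t 23.18 pos [ 0.5165 -0.2054  0.1752] w 0.15 F 59.1 f [ 0.  -0.3 -0.4] tq [-0.    0.06  0.05] pitch (122, (np.float64(0.18313571762230652), np.float64(38.0))) q [-0.42  0.1   1.94 -0.    1.11  1.27]
212   1   1   1   1   1   1   2   1   1   1   0   1   2   0   1   1   2   1   1   1   2   1   2   2   2   1   3   2   1   2   2
214   2   2   0   2   1   1   2   1   0   1   1   1   1   1   1   1   3   2   1   1   1   1   2   1   1   2   1   1   1   1   1
216   0   0   1   1   2   1   1   1   1   1   1   1   0   3   1   1   2   1   1   2   1   1   1   1   1   1   1   2   1   1   3
218   1   2   1   1   1   0   0   1   2   1   2   1   1   1   1   2   1   2   2   2   0   0   1   1  17   1   1   2   3   1   1
220   2   1   0   1   5   0   1   1   1   1   1   2   1   1   2   2   1   2   1   1   0   1   1   1   3   1   1   1   1   1   1
222   1   1   2   1   2   1   1   1   1   2   1   0   2   1   2   2   2   1   2   1   1   1   1   1   1   2   1   1   1   2   2
224   1   1   1   0   1   2   1   1   2   1   2   1   1   1   0   1   1   1   1   2   2   2   2   2   1   1   1   0   1   1   1
226  
[... 1365 characters left out ...]
1   2   1   1   2   0   1   1   1   1
248   1   2   1   1   2   2   1   1   3   0   1   2   1   1   1   1   1   2   2   2   0   3   1   1   2   1   1   1   2   2   1
250   3   2   1   1   1   1   1   1   1   1   1   2   0   1   2   1   1   1   1   2   1   0   2   0   0   1   2   0   1   1   2
252   1   2   1   2   1   2   1   1   2   2   2   1   2   2   1   1   1   3   2   2   1   1   0   1   1   2   1   1   2   1   2
[([342, 150, 3, 18, 45], (73.66666666666667, 79.75555555555556, 85.13333333333334)), ([281, 231, 2, 3, 4], (98.0, 124.0, 151.25)), ([283, 236, 5, 2, 10], (99.30000000000001, 149.1, 193.4)), ([331, 349, 14, 88, 596], (125.75167785234899, 137.34395973154363, 107.84731543624162))]
```

The tin has not moved: the image difference is near zero there. Ball-coloured spots now show inside it at (285,236), and nothing has changed elsewhere. Lowering the scoop onto the mat.

Request:
play_rows(
  steps=[0, 0, 0.01, 0, 0, 0, 0.025, 0, 0, 0, 0.04, 0, 0, 0, 0.055, 0, 0, 0, 0.065, 0, 0, 0, 0.07, 0, 0, 0, 0.074, 0, 0, 0, 0.074, 0],
)

```text
time: 24.28
tool_pos: [0.5171, -0.2051, 0.1027]
tcp_rot: [3.135, -0.189, 0.002]
wrist_force: [-4.0, 0.9, 5.7]
width: 0.149
grip_force: 59.9
```

```bash
python3 -c "
from h import *;look()"
```

```text
t 24.27 pos [ 0.5171 -0.2051  0.1027] w 0.149 F 59.9 f [-4.   0.9  5.7] tq [0.28 0.2  0.08] pitch (121, (np.float64(0.04233550526896579), np.float64(37.5))) q [-0.42  0.18  2.    0.    0.97  1.27]
```

Lip contact shows as 5.7 N. I'm easing the grip so the scoop can level itself as I lower it.

Request:
play_rows(
  steps=[0, 0, 0, 0, 0, 0, 0.004, 0, 0, 0, 0.01, 0, 0, 0, 0.016, 0, 0, 0, 0.022, 0],
  jaw=213.7,
)

```text
time: 24.95
tool_pos: [0.5162, -0.2047, 0.0784]
tcp_rot: [-3.136, 0.189, 0.001]
wrist_force: [-1.1, -0.2, 0.1]
width: 0.158
grip_force: 7.3
```

```bash
python3 -c "
from h import *;look()"
```

```text
t 24.95 pos [ 0.5162 -0.2047  0.0784] w 0.158 F 7.3 f [-1.1 -0.2  0.1] tq [ 0.01  0.11 -0.03] pitch (107, (np.float64(0.22642890072378918), np.float64(30.5))) q [-0.42  0.21  2.01  0.    0.92  1.27]
```

Request:
play_rows(
  steps=[0, 0, 0.006, 0, 0, 0, 0.012, 0, 0, 0, 0.018, 0, 0, 0, 0.024, 0, 0, 0, 0.03, 0, 0, 0, 0.036, 0, 0, 0, 0.041, 0, 0, 0, 0.0425, 0, 0, 0, 0.0425, 0],
)

```text
time: 26.12
tool_pos: [0.5164, -0.2048, 0.0372]
tcp_rot: [-3.136, 0.189, 0.001]
wrist_force: [-2.8, 1.2, 4.2]
width: 0.165
grip_force: 7.7
```

```bash
python3 -c "
from h import *;look()"
```

```text
t 26.12 pos [ 0.5164 -0.2048  0.0372] w 0.165 F 7.7 f [-2.8  1.2  4.2] tq [0.13 0.45 0.01] pitch (95, (np.float64(0.14330998542970974), np.float64(24.25))) q [-0.42  0.26  2.04 -0.    0.84  1.27]
```

Request:
play_rows(
  steps=[0, 0, 0, 0, 0, 0, 0, 0, 0, 0, 0, 0, 0, 0, 0, 0],
  jaw=200,
)

```text
time: 26.68
tool_pos: [0.5165, -0.2048, 0.0367]
tcp_rot: [-3.136, 0.189, -0.0]
wrist_force: [-0.2, -0.1, -0.0]
width: 0.214
grip_force: 0.0
```

Request:
play_rows(
  steps=[0, 0, 0, 0, 0, 0, 0, 0, 0, 0, 0, 0, 0, 0, 0, 0],
  jaw=100,
)

```text
time: 27.18
tool_pos: [0.5165, -0.2048, 0.0368]
tcp_rot: [-3.136, 0.189, 0.0]
wrist_force: [-0.6, -0.7, -0.1]
width: 0.609
grip_force: 0.0
```

Request:
play_rows(
  steps=[0, 0, -0.02, 0, 0, 0, -0.04, 0, 0, 0, -0.07, 0, 0, 0, -0.1, 0, 0, 0, -0.13, 0, 0, 0, -0.163, 0, 0, 0, -0.163, 0],
)

```text
time: 28.05
tool_pos: [0.5187, -0.2057, 0.2034]
tcp_rot: [3.133, -0.189, 0.01]
wrist_force: [0.6, 0.5, 0.2]
width: 0.61
grip_force: 0.0
```

Run:
```python
from h import *
s,c=look();h=cv2.cvtColor(c["pixels"],cv2.COLOR_BGR2HSV)
k=big(cv2.inRange(h,(0,0,0),(180,255,60)),(280,60,360,295));b=cv2.boundingRect(k);r=cv2.minAreaRect(k);print(b,r)
p=ray(c,[(b[0]+b[2]/2,b[1]),(b[0]+b[2]/2,b[1]+b[3])],.044);print(p.round(4).tolist(),np.linalg.norm(p[0]-p[1]))
m=cv2.inRange(h,(8,60,70),(30,255,255));print("mat bbox",cv2.boundingRect(big(m,(200,0,420,300))))
for v in range(0,120,10):print(v,' '.join('%3d'%x for x in h[v,262:390:6,1]))
```

```text
t 28.05 pos [ 0.5187 -0.2057  0.2034] w 0.61 F 0.0 f [0.6 0.5 0.2] tq [ 0.06 -0.02 -0.06] pitch (123, (np.float64(0.1421072965555794), np.float64(38.5))) q [-0.42  0.07  1.91  0.    1.15  1.27]
(303, 123, 20, 172) ((312.5, 208.5), (171.0, 19.0), 90.0)
[[0.5932, -0.2138, 0.044], [0.4677, -0.1986, 0.044]] 0.12649273961261426
mat bbox (200, 0, 220, 300)
0 137 119  53 134 112 139 128 142 129 126 129 119 128 127 130  36 109 119 126 120 141 137
10  98 113   3  12  12  13  12  12  13  11  13  12  13  13  12   9 110 125 126 137 123 132
20 125 131   1  12  12  13  13  13  13  13   9  28  29  12  11   6 100 101  94 124 115 115
30 136 101   3   4  13  13  13  13  13   4  29  29  26  25  11  24 142 128 139 141 135  81
40 112 138   3  11  12  12  12  13  26  27  29  27  29  27  26  26 141 144 142 142 135  65
50 123 127   1  28  11  12  12  25  28  26  28  29  29  26  26  24 149 152 145 145 145  73
60 116 107   7  23  13  12   5  23  21  23  23  22  23  21  23  24 144 145 144 142 145  68
70 136 122  12  23  13  12  23  23  23  23  23  21  24  22  24  26 145 145 145 146 143  69
80 124 131  13  21  13  22  23  22  23  22  24  23  24  24  31  31 146 148 143 141 143  66
90 135 123  12  27  13  23  23  24  23  23  21  24  23  23  30  42 140 143 144 145 145  68
100 113 128  12  25  12  24  24  24  22  22  24  24  23  23  31  56 144 141 144 152 144  72
110 103 131   5  26   5  24  23  23  23  23  21  24  24  24  29  67 143 142 144 145 129  70
```

```bash
python3 -c "
from workcell import bot;print(bot.finish_job())"
```

```text
the job is handed in; nothing more can be done
None
```

The job is handed in after about 28 s: the pan came out empty, the tin and shelf did not move, and the scoop lies level and right way up on the mat. Only ball-coloured spots confirm the balls are in the tin; I did not count all three.

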